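Pop a steel slug out of the bench ejector and trap it on the chute

TASK

Press the yellow pad of the bench ejector fully down with one fingertip so that the steel slug pops out of its nest, and let the slug come to rest against your other finger on the white chute before it slides off the end. Do not push the slug out by hand, lift it, or disturb the other things on the bench. The program finishes while holding: pad still down under one finger, slug still stopped on the chute by the other.

Things in the scene. Friction and masses are not known exactly. Their poses are not given: they have to be found in the camera images.
- ejector: Fixed black bench fixture; origin: centre of its underside on the bench; base plate 70 mm (own x) by 172 mm (own y) by 8 mm. Own +y points down the chute, z up. From -y to +y: yellow pad at y -56 mm in a black housing (46 by 44 mm, top 42 mm high), steel kicker bar (front face y -36.5 mm, 24 mm wide, top 62 mm high), flat white nest (y -40 to -15 mm), white chute (y -15 to +80 mm).
- crest (a point): Middle of the line where the nest's flat floor (50 mm above the bench, side walls 8 mm high) meets the slippery chute, 15 mm on the -y side of the ejector's origin. The chute drops at 18 degrees along +y to its open end. Nest and chute are 34 mm wide between 4 mm wide black rails; the chute's rails are 6 mm high. A slug left alone slides off the end in about half a second.
- pad_top (a point): Centre of the top face of the yellow sprung pad, 34 mm (ejector's x) by 26 mm (ejector's y), at the -y end of the ejector; its top is 58 mm above the bench when free and 48 mm when fully down.
- pad (a joint): How far the yellow pad is pressed, m: 0 free, 0.010 fully down. A spring resists with about 2 N at first, 5 N at the bottom, and lifts the pad again on release. As the pad goes down, the kicker bar moves 1.8 times as far along the ejector's +y (18 mm in all) and pushes the slug over the crest onto the chute.
- slug_center (a point): Centre of the loose steel slug: disc 30 mm in diameter, 22 mm high, 0.12 kg, three dark slots on top. Starts in the nest at ejector y -20 mm (35 mm from the pad's centre), 61 mm above the bench. A full press kicks its leading edge to y +11 mm, but it tips over the crest and slides off by itself from half a press on. A finger with its near face at y +14 to +50 mm (70 to 106 mm from the pad's centre) stops it.
- chute_end (a point): Middle of the open lower end of the chute, on its sliding surface, 19 mm above the bench.
- shim_a_center (a point): Centre of a loose brass disc, 26 mm in diameter, 14 mm high, lying on the bench beside the ejector on its +x side; leave alone.
- race_center (a point): Centre of a loose steel ring, 42 mm in diameter, 15 mm high, lying on the bench beside the ejector on its -x side; leave alone.
- spray_center (a point): Centre of a standing spray can, 54 mm in diameter, 150 mm high; leave alone.
- jar_center (a point): Centre of an amber jar, 64 mm in diameter, 70 mm high; leave alone.
- cup_center (a point): Centre of an open steel cup, 70 mm in diameter, 60 mm high; leave alone.
- driver_grip (a point): Grip point of a loose screwdriver about 190 mm long lying on the bench to the robot's left; leave alone.
There are look-alikes about, which are no part of the job. Leave any brown or green look-alike of the ejector alone.

How it is judged:
On the way:
1. the yellow pad is pressed down and the slug has left its nest (value of joint pad above 0.006 m and y of slug_center in the frame of ejector above -0.013 m).
At the end, for the whole second after the job is handed in: The pad is held at least 7.5 mm down, the slug lies on the chute (its centre past the crest and at least 10 mm short of the open end, tilted less than 0.6 rad), nearly still (under 0.02 m/s), and is stopped by a finger (over 0.03 N) (value of joint pad above 0.0075 m and contact force between slug and the fingers above 0.03 N and linear speed of slug below 0.02 m/s and y of slug_center in the frame of ejector between -0.007 and 0.07 m and x of slug_center in the frame of ejector between -0.012 and 0.012 m and angle between slug_center's own z axis and vertical below 0.6 rad); the arm keeps its last pose, push and grip.
It fails at once if the slug slides off the chute (y of slug_center in the frame of ejector above 0.078 m or height (world z) of slug_center below 0.022 m).
It fails at once if the slug is lifted or carried (height (world z) of slug_center above 0.072 m or (y of slug_center in the frame of ejector above 0 m and height (world z) of slug_center above 0.067 m)).
It fails at once if the slug is pushed by hand while it is still in the nest (y of slug_center in the frame of ejector below -0.012 m and contact force between slug and the fingers above 1 N).
It fails at once if another loose thing on the bench is moved by more than 15 mm (distance of any of shim_a_center, race_center, spray_center, jar_center, cup_center, driver_grip from where it was at the start of the episode above 0.015 m).
It also fails if it takes over 32 s, if anything falls off the work surface, if the arm or the gripper's body presses on something with over 40 N, if the wrist force passes 120 N, or if a joint passes its speed limit or range.

ROBOT

A 6-joint arm with a two-finger parallel gripper is mounted at the origin on the work surface. World frame = base frame: x ahead of the robot, y to its left, z up, the work surface at z = 0. Lengths are in m, angles in rad, forces in N, time in s.
With the tool pointing down it reaches from about 0.35 to 0.85 m from the base axis. Payload 8.1 kg.
Tool frame: the origin (TCP) lies at the very end of the fingers, on their centre line; the grasp point (between the pads) lies 19 mm behind it (pinch_z is the distance from the TCP to the grasp point, in m); z points along the fingers, y is the direction in which the jaws open and shut (so a half turn about z gives the same grasp; the last joint's range is limited). The gripper opens to 93 mm and grips with 3 to 60 N. Pads are 15 mm wide; open, the fingers measure 128 mm over their backs; the gripper's body (75 mm by 188 mm) begins 65 mm behind the grasp point.
Start: joints at [1.101, 0.13, 1.488, -0, 1.523, -0.085], TCP at [0.225, 0.556, 0.219] pointing down, gripper open.
Joint ranges: [-2.96, 2.96], [-0.89, 2.26], [0.02, 2.5], [-1.34, 4.48], [0, 2.73], [-2.66, 2.66]. Speed limits (rad/s): [2.39, 2.39, 2.79, 3.14, 3.14, 3.14].

INTERFACE

Orientations are given as a rotation vector (axis times angle).
In Python, from plant import * gives the robot as it stands.
- The arm moves only by the tool move_arm, never from a script. Its argument "series" is a list of rows, each a list of 7 numbers: the shift along the tool's x, y, z each as a share of 10 cm, from -1 to 1, then the turn, a rotation vector about the tool's x, y, z each as a share of 180 degrees, from -1 to 1, then the opening, from -1 (shut) to 1 (fully open). In form: [[dx, dy, dz, rx, ry, rz, jaw], ...]. A call has 1 to 8 rows; each row is the pose to reach, as a shift and turn from the pose commanded when the call began, along the tool's axes at that moment, turning the shorter way round; what a row does not reach only later rows make up. A row lasts 1/10 s, in which the tool goes at most 50 mm and 8.59 degrees, less where a joint would pass 70% of its speed; a pose out of reach is approached as far as the arm can. A call with a number of a shift or a turn outside -1 to 1 is refused whole. A call with a gripper value outside its range is refused whole. The fingers move at their own pace and stop on an object; "squeeze" is the grip in N (left out, the last holds). Time passes only in rows, so rows that repeat a pose let the fingers close. It gives the time, the measured TCP pose, the force and the opening at its end, in the units of the state.
- read_state(): the state, without advancing time (a new reading comes with each control period).
- read_camera(name): name is "side" or "top"; returns a dict with "frame" (384x512x3 uint8, red, green, blue), "K" (3x3 intrinsics, pixels), "rvec" (rotation vector, rad) and "tvec" (3), from world to camera coordinates, as OpenCV has them. Camera axes: x right, y down, z forward; pixel columns grow to the right and rows downward; lengths in m; the calibration is good to about 2 mm. A picture is of the moment at which its call begins. There is no depth.
- close_job(): hands the job in, once; it reports no verdict.
The state is a dict: "t": time; "q": joint angles; "dq": joint speeds; "joint_torque": joint torques, N m; "tool_pos": TCP position; "orientation": TCP orientation; "force": force on the tool from outside, world axes, zero at the start; "wrist_torque": the same for the moment, N m; "opening": finger opening in m.
Only numpy, scipy, OpenCV 4.12 (cv2) and the standard library are available. Lean on these libraries where they do the work, as an engineer would, in place of code of your own. Each camera call takes 0.05 s, during which the arm holds its last target.

## Working session

There is one attempt and no reset: what is moved stays moved. The work goes in short steps, Python scripts to look and compute and a tool call to move; the robot and the scene stay as the last step left them, time stands still between calls to the robot, and variables do not carry over. Pictures are saved under pics/ and viewed, and the job is handed in when it is done.

Besides the shell and the picture viewer there is one more tool, called after ">>>" in YAML: its name, and indented under it one key for each argument. move_arm: Moves the arm, as the interface text tells. Shift numbers are shares of 10 cm and turn numbers shares of 180 degrees, none past 1 either way. Its arguments: {"type":"object","properties":{"series":{"type":"array","items":{"type":"array","items":{"type":"number"}}},"squeeze":{"type":"number"}},"required":["series"]}

```bash
mkdir -p pics; ls
python3 - <<'E'
from plant import *
import cv2
s=read_state();print(s)
for n in("top","side"):
    c=read_camera(n);cv2.imwrite(f"pics/{n}0.png",c["frame"][:,:,::-1]);print(n,c["K"].tolist(),c["rvec"],c["tvec"])
E
```

```text
pics
{'t': 0.0, 'q': array([ 1.10057093e+00,  1.31165025e-01,  1.48926954e+00, -1.18599155e-05,
        1.52299126e+00, -8.53812505e-02]), 'dq': array([-1.00464415e-04,  1.03924723e-04,  9.93356293e-05, -9.05047265e-04,
       -3.75134888e-05,  1.15136038e-03]), 'joint_torque': array([ 1.60617150e-03, -5.59850478e+01, -4.91758668e+01,  7.69004412e-02,
        3.53146414e-02, -2.09613240e-04]), 'tool_pos': array([0.22496467, 0.55561911, 0.21759049]), 'orientation': array([-6.00693115e-01, -3.08312788e+00,  2.77381181e-03]), 'force': array([ 0.11305851, -0.26266985,  0.09262715]), 'wrist_torque': array([ 0.00413119, -0.02620163,  0.05172417]), 'opening': 0.09270064829481058}
top [[401.8113755989165, 0.0, 256.7455974517802], [0.0, 401.8113755989165, 193.1120882318076], [0.0, 0.0, 1.0]] [ 2.14014233 -2.12692487  0.18596491] [0.09423434 0.54413066 0.77830057]
side [[415.9982886115095, 0.0, 258.65821797720184], [0.0, 415.9982886115095, 190.20461025255653], [0.0, 0.0, 1.0]] [ 2.27663038 -0.51477266  0.25158632] [-0.46187612  0.26659251  0.72497475]
```

View pics/top0.png

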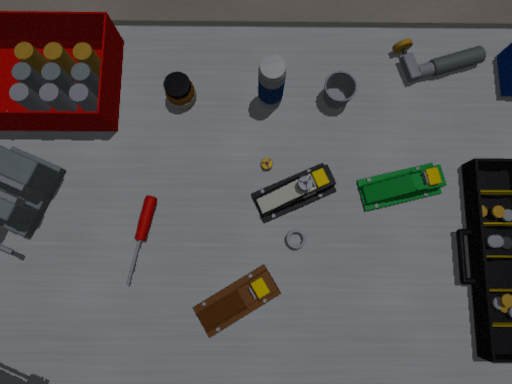

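View pics/side0.png

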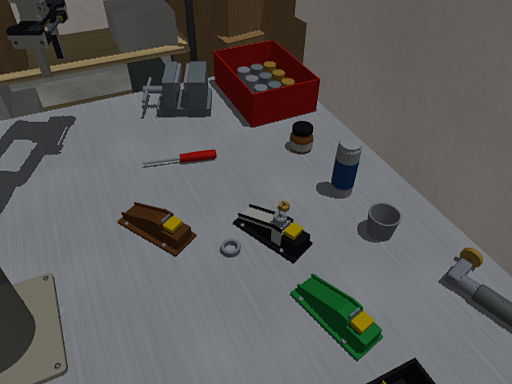

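```bash
cat > h.py <<'E'
import numpy as np, cv2
from plant import *
def ray(c,uv,z):
    R,_=cv2.Rodrigues(np.array(c["rvec"],float)); t=np.array(c["tvec"],float).reshape(3)
    o=-R.T@t; d=R.T@np.linalg.inv(c["K"])@np.array([uv[0],uv[1],1.])
    return o+d*(z-o[2])/d[2]
def proj(c,P):
    return cv2.projectPoints(np.array(P,float).reshape(-1,1,3),np.array(c["rvec"],float),np.array(c["tvec"],float),c["K"],None)[0].reshape(-1,2)
def crop(c,x0,y0,x1,y1,k,fn):
    f=c["frame"][y0:y1,x0:x1,::-1]; cv2.imwrite(fn,cv2.resize(f,None,fx=k,fy=k,interpolation=cv2.INTER_CUBIC))
E
python3 - <<'E'
from h import *
for n,(x0,y0,x1,y1) in (("top",(240,150,350,230)),("side",(220,190,330,270))):
    c=read_camera(n); crop(c,x0,y0,x1,y1,7,f"pics/{n}1.png")
    f=c["frame"]; hsv=cv2.cvtColor(f,cv2.COLOR_RGB2HSV)
    m=cv2.inRange(hsv,(22,150,100),(34,255,255)); m2=np.zeros_like(m); m2[y0:y1,x0:x1]=m[y0:y1,x0:x1]
    k,l,s,ce=cv2.connectedComponentsWithStats(m2)
    for i in range(1,k):
        if s[i,4]>8: print(n,s[i],ce[i],ray(c,ce[i],.058), [a for a in cv2.minAreaRect(np.argwhere(l==i)[:,::-1].astype(np.float32))])
E
```

```text
top [263 159   6   3  10] [265.5 159.6] [0.61147115 0.08007171 0.058     ] [(265.5, 159.5), (1.8973664045333862, 5.0596442222595215), 71.56504821777344]
top [268 161   4   7  18] [269.88888889 163.77777778] [0.60271737 0.07105755 0.058     ] [(269.8999938964844, 163.8000030517578), (2.8460497856140137, 6.008327484130859), 18.43494987487793]
top [262 164   6   5  16] [264.375  165.6875] [0.59862218 0.08234728 0.058     ] [(264.75, 165.75001525878906), (6.363961219787598, 2.8284268379211426), 45.0]
top [312 168  17  19 198] [320.04545455 177.11616162] [ 0.57546643 -0.03120362  0.058     ] [(320.1000061035156, 177.2000274658203), (16.54690170288086, 11.627553939819336), 63.43495178222656]
side [285 222  18  15 149] [293.48322148 229.04026846] [ 0.57646745 -0.03266512  0.058     ] [(293.5, 229.0), (10.60660171508789, 14.849242210388184), 45.0]
```

View pics/top1.png

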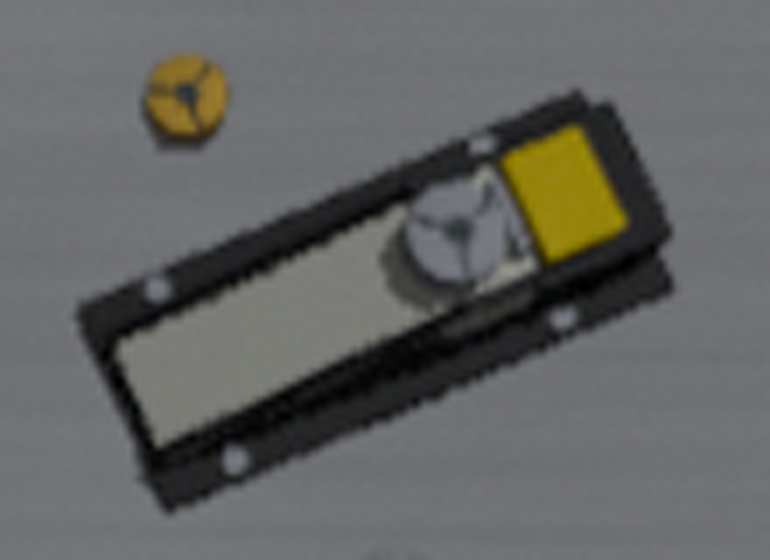

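View pics/side1.png

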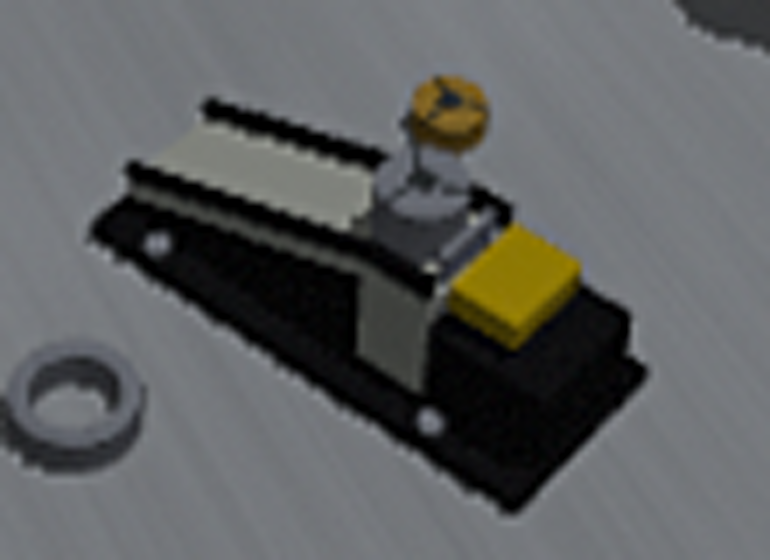

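Run:
```python
from h import *
c=read_camera("top")
u=lambda x,y:((x+.5)/7-.5+240,(y+.5)/7-.5+150)
S=[ray(c,u(*p),.010) for p in((482,145),(157,288),(563,318),(236,460))]
o=np.mean(S,0); print("origin",o)
ds=[S[1]-S[0],S[3]-S[2]]
for d in ds: print(np.linalg.norm(d),np.degrees(np.arctan2(d[1],d[0])))
pad=np.mean([ray(c,u(*p),.058) for p in((500,155),(582,124),(627,220),(550,262))],0)
slug=ray(c,u(453,235),.072); print("pad",pad,"slug",slug)
e=ray(c,u(136,399),.019);print("end",e)
for a,b in((pad,slug),(pad,o),(pad,e),(o,e)):
    d=(b-a)[:2];print(np.linalg.norm(d),np.degrees(np.arctan2(d[1],d[0])))
c2=read_camera("side")
u2=lambda x,y:((x+.5)/7-.5+220,(y+.5)/7-.5+190)
print("side pad",np.mean([ray(c2,u2(*p),.058) for p in((515,225),(580,268),(517,330),(449,295))],0))
print("side end",ray(c2,u2(168,160),.021))
print("race",ray(c,(295,239),.0075),"shim",ray(c,(240+187/7,150+95/7),.014))
b=ray(c,(271,63),.15);print("spray top",b)
R=cv2.Rodrigues(np.array(read_state()['orientation']))[0];print(R)
```

```text
origin [0.55117438 0.02401141 0.01      ]
0.11031285639585488 114.42828101803498
0.10959227101515363 113.87194608149673
pad [ 0.57628552 -0.03163004  0.058     ] slug [0.55994686 0.00283556 0.072     ]
end [0.51948611 0.09260807 0.019     ]
0.03814222920233387 115.36361557520904
0.0610453958402807 114.28978319314676
0.13660630218696976 114.56901784922624
0.07556221699218839 114.79460634244577
side pad [ 0.57541459 -0.03334983  0.058     ]
side end [0.51760118 0.08621401 0.021     ]
race [0.45252656 0.01621099 0.0075    ] shim [0.61408131 0.07635049 0.014     ]
spray top [0.77632787 0.07229976 0.15      ]
[[-9.26870969e-01  3.75379975e-01 -2.83691718e-04]
 [ 3.75380079e-01  9.26870794e-01 -5.72713205e-04]
 [ 4.79604994e-05 -6.37323463e-04 -9.99999796e-01]]
```

>>> move_arm:
  series:
    - [-1,-0.75,0,0,0,0,1]
    - [-1,-0.75,0,0,0,0,1]
    - [-1,-0.75,0,0,0,0,1]
  squeeze: 30

```text
t: 0.6
tool_pos: [0.291, 0.4466, 0.2184]
orientation: [0.602, 3.083, -0.002]
force: [0.2, 0.5, -0.2]
opening: 0.0931
```

>>> move_arm:
  series:
    - [-1,-0.75,0,0,0,0,1]
    - [-1,-0.75,0,0,0,0,1]
    - [-1,-0.75,0,0,0,0,1]

```text
t: 0.9
tool_pos: [0.3557, 0.3392, 0.2187]
orientation: [0.603, 3.082, -0.001]
force: [1.0, 1.0, 0.7]
opening: 0.0931
```

>>> move_arm:
  series:
    - [-1,-0.75,0,0,0,0,1]
    - [-1,-0.75,0,0,0,0,1]
    - [-1,-0.75,0,0,0,0,1]

```text
t: 1.2
tool_pos: [0.4202, 0.232, 0.2188]
orientation: [0.604, 3.082, -0.001]
force: [-0.7, 0.3, 0.7]
opening: 0.093
```

>>> move_arm:
  series:
    - [-1,-0.75,0,0,0,0,1]
    - [-1,-0.75,0,0,0,0,1]
    - [-1,-0.75,0,0,0,0,1]

```text
t: 1.5
tool_pos: [0.4847, 0.1247, 0.2188]
orientation: [0.604, 3.082, -0.001]
force: [0.3, 0.7, -0.1]
opening: 0.093
```

>>> move_arm:
  series:
    - [-1,-0.75,0,0,0,-0.258,1]
    - [-1,-0.75,0,0,0,-0.258,0.53]
    - [-1,-0.75,0,0,0,-0.258,0.53]
    - [-1,-0.75,0,0,0,-0.258,0.53]
    - [-1,-0.75,0,0,0,-0.258,0.53]
    - [-1,-0.75,0,0,0,-0.258,0.53]
    - [-1,-0.75,0,0,0,-0.258,0.53]
    - [-1,-0.75,0,0,0,-0.258,0.53]

```text
t: 2.3
tool_pos: [0.5478, 0.0209, 0.2186]
orientation: [0.66, -3.072, 0.0]
force: [-0.1, -0.3, -0.4]
opening: 0.0711
```

```bash
cat > g.py <<'E'
from h import *
d=np.array([-.413,.911]);d/=np.linalg.norm(d);P=np.array([.5755,-.0315])
s=read_state();R=cv2.Rodrigues(np.array(s['orientation']))[0]
T=P+.0445*d
e=np.array([*T,.080])-s['tool_pos']
print(s['t'],s['tool_pos'],s['opening'],"f",s['force'],"yaw",np.degrees(np.arctan2(R[1,1],R[0,1])),"Rz",R[:,2],"target shift tool/0.1",R.T@e/.1)
E
python3 g.py
```

```text
2.3 [0.54783743 0.02089075 0.21861062] 0.07105479718048914 f [-0.12196794 -0.31696479 -0.39157353] yaw 114.23875113262216 Rz [-4.52810514e-05 -1.75089570e-05 -9.99999999e-01] target shift tool/0.1 [-0.03606947 -0.14629224  1.38610405]
```

Descend to z about 0.09 first, then check with the cameras.

>>> move_arm:
  series:
    - [-0.036,-0.146,0.4,0,0,0,0.53]
    - [-0.036,-0.146,0.8,0,0,0,0.53]
    - [-0.036,-0.146,1,0,0,0,0.53]
    - [-0.036,-0.146,1,0,0,0,0.53]

```text
t: 2.7
tool_pos: [0.5542, 0.0094, 0.1145]
orientation: [0.659, -3.065, -0.003]
force: [0.1, 0.4, 0.2]
opening: 0.0711
```

>>> move_arm:
  series:
    - [0,0,0.15,0,0,0,0.53]
    - [0,0,0.29,0,0,0,0.53]
    - [0,0,0.29,0,0,0,0.53]

```text
t: 3.0
tool_pos: [0.5562, 0.0092, 0.088]
orientation: [0.663, -3.069, -0.001]
force: [-0.2, -0.4, -0.4]
opening: 0.0716
```

```bash
python3 g.py
python3 - <<'E'
from h import *
c=read_camera("top");crop(c,230,130,360,230,6,"pics/top2.png")
c=read_camera("side");crop(c,210,120,340,270,4,"pics/side2.png")
E
```

```text
3.0 [0.5562287  0.00922975 0.08804202] 0.07159260987372307 f [-0.17209783 -0.35403798 -0.37372439] yaw 114.37703672986457 Rz [-2.11502461e-03  1.73350272e-04 -9.99997748e-01] target shift tool/0.1 [-0.00749599 -0.00560969  0.0804007 ]
```

View pics/top2.png

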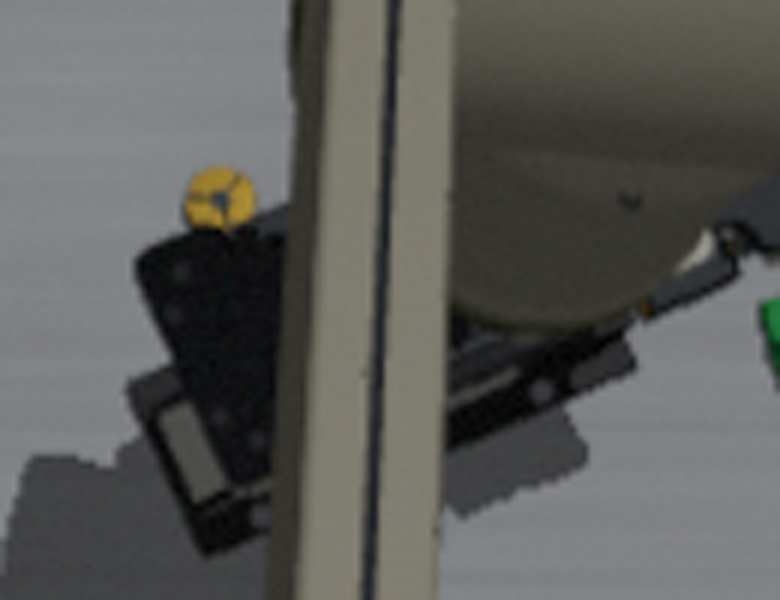

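View pics/side2.png

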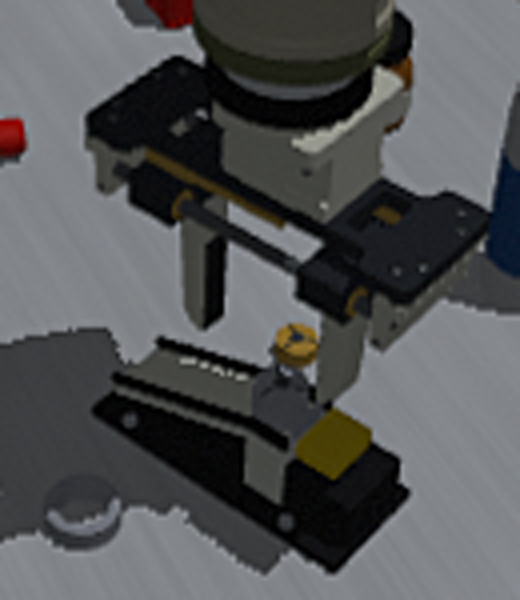

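```bash
python3 g.py
```

```text
3.1 [0.55725983 0.0091412  0.0898475 ] 0.07156069801762358 f [-0.49848846  0.53450155  0.05510748] yaw 114.3873835996444 Rz [ 3.23995499e-05  1.99748206e-05 -9.99999999e-01] target shift tool/0.1 [ 0.00168349 -0.00046454  0.09847493]
```

Settled on target; go down to 0.062.

>>> move_arm:
  series:
    - [0,0,0.14,0,0,0,0.53]
    - [0,0,0.27,0,0,0,0.53]
    - [0,0,0.27,0,0,0,0.53]

```text
t: 3.4
tool_pos: [0.5552, 0.0092, 0.0598]
orientation: [0.663, -3.067, -0.002]
force: [-0.7, -0.1, -0.8]
opening: 0.0712
```

```bash
python3 - <<'E'
from h import *
c=read_camera("side")
c=read_camera("side");x0,y0,x1,y1,k=220,160,330,270,5
f=cv2.resize(c["frame"][y0:y1,x0:x1,::-1],None,fx=k,fy=k,interpolation=cv2.INTER_CUBIC)
cv2.imwrite("pics/side3a.png",f)
s=read_state();R=cv2.Rodrigues(np.array(s['orientation']))[0];p=s['tool_pos'];o=s['opening']/2
for sg in(-1,1):
    for y in(o,o+.0175):
        q=proj(c,[p+R@np.array([x,sg*y,0]) for x in(-.0075,.0075)])
        for u in q: 
            u=((u-[x0,y0]+.5)*k).astype(int); cv2.circle(f,tuple(int(a) for a in u),2,(0,0,255),-1)
cv2.imwrite("pics/side3.png",f)
E
python3 g.py
```

```text
3.5 [0.55645882 0.00911252 0.06173164] 0.07111193270563423 f [-0.08939211  0.22674371  0.80684533] yaw 114.39078546263399 Rz [-1.78086687e-03  1.19903635e-04 -9.99998407e-01] target shift tool/0.1 [-0.00544651 -0.00335634 -0.18269532]
```

View pics/side3.png

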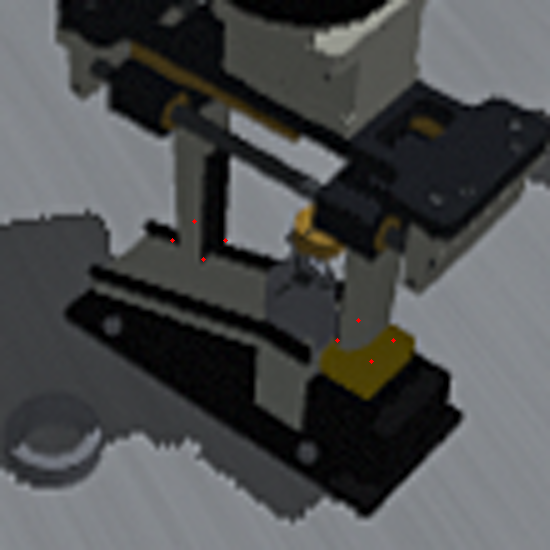

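>>> move_arm:
  series:
    - [0,0,0.04,0,0,0,0.53]
    - [0,0,0.07,0,0,0,0.53]
    - [0,0,0.1,0,0,0,0.53]
    - [0,0,0.13,0,0,0,0.53]
    - [0,0,0.15,0,0,0,0.53]
    - [0,0,0.15,0,0,0,0.53]
    - [0,0,0.15,0,0,0,0.53]
    - [0,0,0.15,0,0,0,0.53]

```text
t: 4.3
tool_pos: [0.5578, 0.009, 0.0482]
orientation: [-0.664, 3.069, -0.001]
force: [-0.4, 0.7, 5.5]
opening: 0.0714
```

```bash
python3 - <<'E'
from h import *
c=read_camera("side");crop(c,220,160,330,270,5,"pics/side4.png")
c=read_camera("top");crop(c,230,130,360,230,6,"pics/top4.png")
E
python3 g.py
```

```text
4.4 [0.55786411 0.00901317 0.04825226] 0.07094937027284977 f [0.09669484 0.50997667 5.5389568 ] yaw 114.39622595948163 Rz [ 1.41197947e-03 -1.73267313e-04 -9.99998988e-01] target shift tool/0.1 [ 0.00626874  0.00296285 -0.31748753]
```

View pics/side4.png

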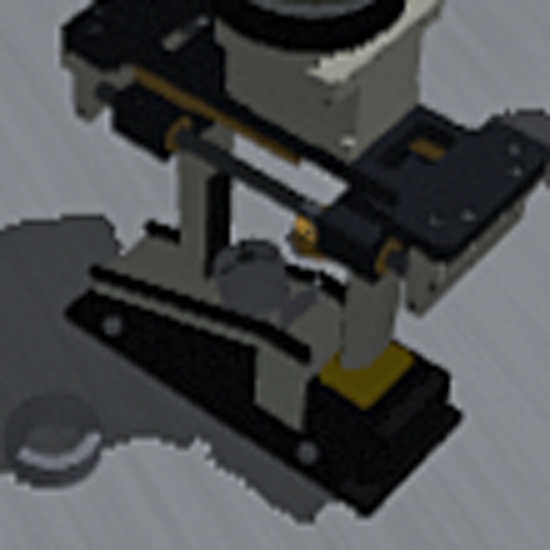

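>>> move_arm:
  series:
    - [0,0,0.005,0,0,0,0.53]
    - [0,0,0.005,0,0,0,0.53]
    - [0,0,0.005,0,0,0,0.53]
    - [0,0,0.005,0,0,0,0.53]
    - [0,0,0.005,0,0,0,0.53]

```text
t: 4.9
tool_pos: [0.5579, 0.009, 0.0482]
orientation: [-0.664, 3.069, -0.001]
force: [-2.2, 0.8, 9.1]
opening: 0.0711
```

```bash
python3 - <<'E'
from h import *
c=read_camera("side");crop(c,220,160,330,270,5,"pics/side5.png")
a=cv2.imread("pics/side4.png").astype(int);b=cv2.imread("pics/side5.png").astype(int)
print("diff slug zone",abs(a-b)[235:320,210:300].max(),"mean",abs(a-b)[235:320,210:300].mean())
d=np.array([-.413,.911]);d/=np.linalg.norm(d);P=np.array([.5755,-.0315])
u=lambda x,y:((x+.5)/5-.5+220,(y+.5)/5-.5+160)
w=ray(c,u(252,262),.058);r=w[:2]-P;print("slug top centre y",r@d-.056,"x",r@np.array([d[1],-d[0]]))
E
python3 g.py
```

```text
diff slug zone 8 mean 0.8973420479302833
slug top centre y 0.009526353571305234 x 0.006969536127688784
4.95 [0.55789416 0.00902631 0.04818463] 0.071309397972328 f [-1.6628848   1.06792143  9.34281819] yaw 114.39397760786831 Rz [ 1.45076016e-03 -1.90253263e-04 -9.99998930e-01] target shift tool/0.1 [ 0.00658697  0.00295649 -0.31816447]
```

View pics/side5.png

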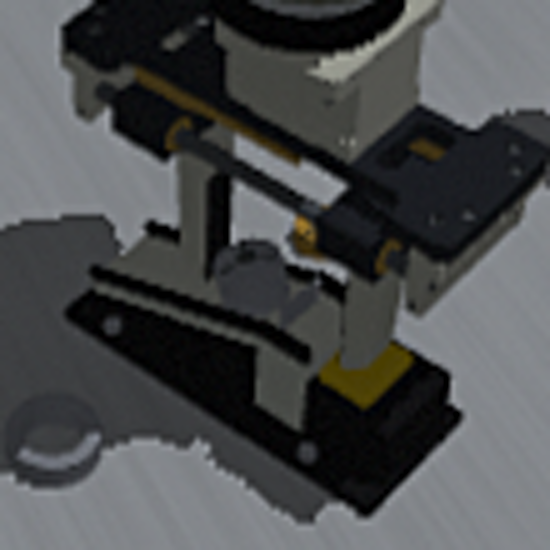

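```bash
python3 -c "
from plant import *
print(close_job())"
```

```text
the job is handed in; nothing more can be done
None
```

I pressed the yellow pad of the black ejector down with one fingertip. The slug popped out of its nest, slid onto the chute and stopped against the other finger. I handed the job in at about 5 s with both still held; `close_job()` gives no verdict.

**Pad:** the tip is at z 48.2 mm, so the pad is about 9.8 mm down. Commanding 0.5 mm more raised the force from 5.5 to 9.3 N without moving the tip, so the pad is on its stop.

**Slug:** its top centre measured about y +9.5 mm in the ejector's frame, which puts its leading edge at the finger's face at about +24 mm. It looked the same in two side pictures about half a second apart. I could not measure the finger's contact force on the slug; I take it from the slug standing still on the slippery slope.

**Checks that disagreed:**
- The slug's sideways position came out at 7 mm. The rails allow only about 2 mm, so I put this down to picking the pixel by eye and an assumed height.
- The screw-based estimate of the ejector's origin was about 5 mm off the pad-based one. I used the pad, which matched the chute end to within 1 mm.
- The arm hid most of the ejector from the top camera after the approach, so I relied on the side view.
- I did not measure the other objects again at the end. The shim and ring looked unmoved in the side view, and the arm's path stayed clear of the rest.

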